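# Lay out a footstool kit on its outline cards

## Task

Lay out the kit for one footstool: set each of the four light wood parts (long rail, short rail, round foot, square foot) on the plywood card that shows its outline, centred on the dark shape, turned to match it and lying flat the way up it was. Any order will do; leave the screw jar and the filler tin standing where they are.

Things in the scene. Friction and masses are not known exactly. Their poses are not given: they have to be found in the camera images.
- long_rail_center (a point): Long footstool rail: plain light wood bar 130 x 30 x 32 mm high, lying on the bench. The point is its centre, 16 mm above its underside; x along its length, y across its 30 mm width, z up.
- short_rail_center (a point): Short footstool rail: plain light wood bar 75 x 30 x 32 mm high, lying on the bench. The point is its centre, 16 mm above its underside; x along its length, y across its 30 mm width, z up.
- round_foot_center (a point): Round bun foot: turned light wood, 54 mm in diameter at its belly (full width from 14 to 26 mm up; 40 mm across the underside), 38 mm high, standing on the bench. The point is its centre, 19 mm above its underside; z up.
- square_foot_center (a point): Square foot: light wood block, 44 x 44 mm and 32 mm high with a 34 x 34 x 6 mm step on top (38 mm in all), standing on the bench. The point is its centre, 19 mm above its underside; x and y square to its sides, z up.
- long_card_top (a point): Plywood card, 150 x 76 x 8 mm, fixed to the bench, with a dark filled silhouette 138 x 38 mm for the long rail painted at the middle of its top. The point is the centre of the silhouette, on the card's top face (8 mm above the bench); x along the card's length and the silhouette's, z up.
- short_card_top (a point): Plywood card, 150 x 76 x 8 mm, fixed to the bench, with a dark filled silhouette 83 x 38 mm for the short rail painted at the middle of its top. The point is the centre of the silhouette, on the card's top face (8 mm above the bench); x along the card's length and the silhouette's, z up.
- round_card_top (a point): Plywood card, 150 x 76 x 8 mm, fixed to the bench, with a dark filled silhouette 62 mm in diameter for the round foot painted at the middle of its top. The point is the centre of the silhouette, on the card's top face (8 mm above the bench); x along the card's length, z up.
- square_card_top (a point): Plywood card, 150 x 76 x 8 mm, fixed to the bench, with a dark filled silhouette 52 x 52 mm for the square foot painted at the middle of its top. The point is the centre of the silhouette, on the card's top face (8 mm above the bench); x along the card's length, square to the silhouette's sides, z up.
- screw_jar_center (a point): Bystander: glass screw jar with a steel lid, 52 mm in diameter, 70 mm high, loose, standing among the parts. The point is its centre, 35 mm up; z up.
- filler_tin_center (a point): Bystander: wood-filler tin, 54 mm in diameter, 55 mm high, loose, standing among the parts. The point is its centre, 27.5 mm up; z up.
Not all that is in view belongs to the job. Leave any pink, red or turquoise look-alike of the part that bears short_rail_center alone.

How it is judged:
By the outcome, as a careful person would: the job done as asked, in the order asked, and still so for the second after the job is handed in, with the robot touching nothing.
It also fails if it takes over 106 s, if anything falls off the work surface, if the arm or the gripper's body presses on something with over 40 N, if the wrist force passes 120 N, or if a joint passes its speed limit or range.

## Robot

A 6-joint arm with a two-finger parallel gripper is mounted at the origin on the work surface. World frame = base frame: x ahead of the robot, y to its left, z up, the work surface at z = 0. Lengths are in mm, angles in rad, forces in N, time in s.
With the tool pointing down it reaches from about 350 to 875 mm from the base axis. Payload 4.2 kg.
Tool frame: the origin (TCP) lies on the mounting face of the last link; the fingertips stand 173 mm ahead of it and the grasp point (between the pads) lies grip_point_offset ahead of it (grip_point_offset is the distance from the TCP to the grasp point, in mm); z points along the fingers, y is the line along which they close (so a half turn about z gives the same grasp; the last joint's range is limited). The gripper opens to 85 mm and grips with 20 to 120 N. Pads are 22 mm wide; open, the fingers measure 114 mm over their backs; the gripper's body (76 mm by 85 mm) begins 54 mm behind the grasp point. The pads swing forward as they close: fully open they stand 13 mm farther back than shut.
Start: joints at [-1.056, 0.385, 0.008, 0, -1.194, -0.259], TCP at [158.154, -604.638, 404.712] pointing down, gripper open.
Joint ranges: [-3.14, 3.14], [-1.21, 2.06], [-1.07, 1.41], [-3.16, 2.05], [-2.99, -0.16], [-3.1, 3.1]. Speed limits (rad/s): [2.79, 2.79, 3.14, 3.14, 3.14, 3.14].

## Interface

Orientations are given as a unit quaternion [x, y, z, w].
In Python, from bench import read_state, get_image, job_done, recognise, place_of, grip_point_offset gives the robot as it stands. The module is installed in compiled form; this text tells all that it offers.
- The arm moves only by the tool carry_out, never from a script. Its arguments are lists of equal length, an entry for each row: "slide": the shift along the tool's x, y, z in m, a list of three; "roll": the turn about the tool's z in degrees; "claw": the finger opening in m, from 0 to 0.0854. A call has 1 to 8 rows; each row is the pose to reach, as a shift and turn from the pose commanded when the call began, along the tool's axes at that moment; what a row does not reach only later rows make up. A row lasts 1/8 s, in which the tool goes at most 62.5 mm and 10.7 degrees, less where a joint would pass 70% of its speed; a pose out of reach is approached as far as the arm can. A call with a gripper value outside its range is refused whole. The fingers move at their own pace and stop on an object; the grip force is fixed at half the most. Time passes only in rows, so rows that repeat a pose let the fingers close. It gives the time, the measured TCP pose, the force, the opening and the grip force at its end, in the units of the state.
- read_state(): the state, without advancing time (a new reading comes with each control period).
- get_image(name): name is "scene" or "top"; returns a dict with "img" (480x640x3 uint8, red, green, blue), "z_map" (480x640 float32, mm along the optical axis (not along the pixel's ray), 0 where there is no reading), "mtx" (3x3 intrinsics, pixels), "world_from_camera" (4x4, takes a point from camera to world coordinates). Camera axes: x right, y up, looking along -z (the intrinsics and any distortion apply to the point x, -y, -z); pixel columns grow to the right and rows downward; lengths in mm; the calibration is good to about 2 mm. A picture is of the moment at which its call begins.
- job_done(): hands the job in; it is judged then, once.
Trained networks look in a picture, given as the dict that the camera call returned (one of the last four; its "shot" number tells which), for a name from the list of things; names that differ only in an ending like _2 or _b are one class to them, and where a whole thing is asked for, a point or a joint stands for the part that bears it (a point fixed in the world has none). Each returns a list of dicts, best first, with "conf" (0 to 1); they miss things now and then, are a little off and sometimes report something else, mostly with a low value. They report only what shows in the picture. A call takes as long as a camera call. They do not tell look-alikes from the thing itself.
- recognise(picture, thing): "at" ([column, row] in pixels, amid what is visible of it).
- place_of(picture, thing): "at" ([column, row] in pixels: a listed point, or the origin of a listed thing).
The state is a dict: "clock": time; "joints": joint angles; "joint_vel": joint speeds; "joint_efforts": joint torques, N m; "position": TCP position; "ee_rot": TCP orientation; "contact_force": force on the tool from outside, world axes, zero at the start; "wrist_torque": the same for the moment, N m; "gripper_width": finger opening in mm; "grasp_force": force on a finger pad.
Only numpy, scipy, OpenCV 4.12 (cv2) and the standard library are available. Lean on these libraries where they do the work, as an engineer would, in place of code of your own. Each camera call takes 0.05 s, during which the arm holds its last target. There are 200 camera calls.

## Working session

There is one attempt and no reset: what is moved stays moved. The work goes in short steps, Python scripts to look and compute and a tool call to move; the robot and the scene stay as the last step left them, time stands still between calls to the robot, and variables do not carry over. Pictures are saved under pics/ and viewed, at most 14 in all, crops included, and the job is handed in when it is done.

Besides the shell and the picture viewer there is one more tool, called after ">>>" in YAML: its name, and indented under it one key for each argument. carry_out: Moves the arm, as the interface text tells. Its arguments: {"type":"object","properties":{"slide":{"type":"array"},"roll":{"type":"array"},"claw":{"type":"array"}},"required":["slide","roll","claw"]}

```bash
mkdir -p pics
cat > h.py <<'E'
import numpy as np, cv2
from bench import *
def shot(n,f=None):
    p=get_image(n)
    if f: cv2.imwrite('pics/'+f,p['img'][:,:,::-1])
    return p
def w(p,uv,z):
    K=p['mtx'];T=p['world_from_camera']
    d=np.array([(uv[0]-K[0,2])/K[0,0],-(uv[1]-K[1,2])/K[1,1],-1.])
    d=T[:3,:3]@d;o=T[:3,3]
    return o+d*(z-o[2])/d[2]
Z=dict(long_rail_center=16,short_rail_center=16,round_foot_center=19,square_foot_center=19,long_card_top=8,short_card_top=8,round_card_top=8,square_card_top=8,screw_jar_center=35,filler_tin_center=27.5)
E
python3 - <<'E'
from h import *
print(read_state(),grip_point_offset)
for n in('scene','top'):
    p=shot(n,n+'0.png');print(n,p['mtx'].round(1).tolist(),p['world_from_camera'].round(3).tolist(),[k for k in p])
    for t in Z:
        print(t,[(np.round(r['at']).tolist(),round(r['conf'],2),w(p,r['at'],Z[t])[:2].round().tolist()) for r in place_of(p,t)[:4]])
E
```

```text
{'clock': 0.0, 'joints': array([-1.05640200e+00,  3.85536370e-01,  6.63633971e-03, -5.23416917e-04,
       -1.19397564e+00, -2.58610580e-01]), 'joint_vel': array([-0.0001074 ,  0.00019838, -0.00010031, -0.00045136, -0.00175393,
       -0.00179884]), 'joint_efforts': array([ 1.52215935e-04, -3.92287052e+01,  1.88399184e+01,  4.18620721e+00,
       -4.70040497e-03, -1.60131083e-05]), 'position': array([ 158.11833785, -604.4537443 ,  403.63385097]), 'ee_rot': array([-1.27447681e-01,  9.91844720e-01,  1.05467254e-03, -1.66603336e-04]), 'contact_force': array([0.11129954, 0.76261444, 0.63893149]), 'wrist_torque': array([ 0.01329601, -0.01267999, -0.01268796]), 'grasp_force': 0.0, 'gripper_width': 85.24256678159938} 154.70000000000002
scene [[514.9, 0.0, 314.5], [0.0, 514.9, 241.9], [0.0, 0.0, 1.0]] [[0.52, -0.591, 0.616, 1041.068], [0.854, 0.366, -0.37, -323.619], [-0.007, 0.719, 0.695, 719.424], [0.0, 0.0, 0.0, 1.0]] ['img', 'z_map', 'mtx', 'world_from_camera', 'shot']
long_rail_center [([195.0, 415.0], 0.75, [636.0, -287.0])]
short_rail_center [([485.0, 209.0], 0.96, [522.0, 406.0]), ([
[... 980 characters left out ...]
53.0, 199.0], 0.78, [528.0, 401.0]), ([207.0, 235.0], 0.75, [451.0, 288.0])]
round_foot_center [([294.0, 147.0], 0.62, [631.0, 107.0]), ([446.0, 189.0], 0.56, [539.0, -202.0])]
square_foot_center [([295.0, 234.0], 0.88, [450.0, 107.0])]
long_card_top [([255.0, 192.0], 0.73, [540.0, 190.0]), ([399.0, 238.0], 0.69, [441.0, -104.0]), ([293.0, 237.0], 0.44, [446.0, 111.0])]
short_card_top [([405.0, 147.0], 0.65, [631.0, -122.0])]
round_card_top [([212.0, 141.0], 0.9, [650.0, 283.0])]
square_card_top [([254.0, 196.0], 0.72, [531.0, 193.0]), ([489.0, 230.0], 0.63, [456.0, -288.0])]
screw_jar_center [([253.0, 190.0], 0.83, [540.0, 190.0])]
filler_tin_center [([447.0, 192.0], 0.84, [531.0, -201.0])]
```

View pics/top0.png

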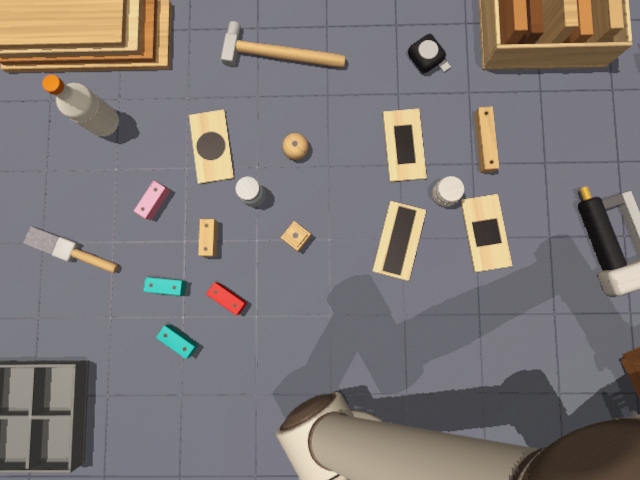

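View pics/scene0.png

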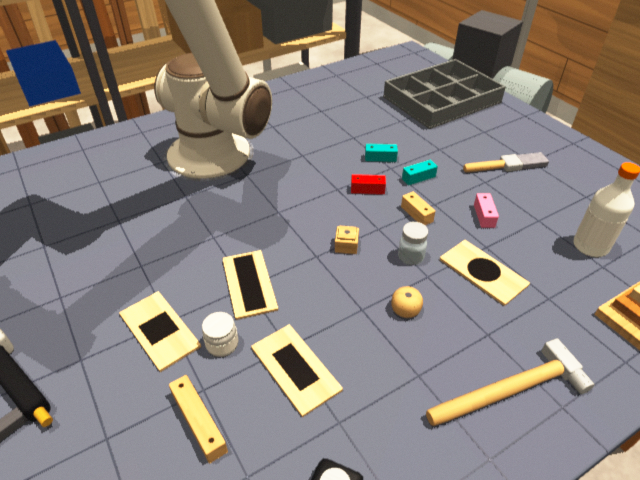

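The short rail is the light wood one at top (207,238) / scene (418,208). Its look-alikes, all excluded by colour, are pink (151,200), red (227,298) and turquoise (164,286), (177,341). Next I measure poses from depth and colour, with one close crop to check the choice.

```bash
cat >> h.py <<'E'
def cloud(p):
    K=p['mtx'];T=p['world_from_camera'];z=p['z_map'].astype(float)
    v,u=np.mgrid[:480,:640]
    c=np.stack([(u-K[0,2])/K[0,0]*z,-(v-K[1,2])/K[1,1]*z,-z],-1)
    P=c@T[:3,:3].T+T[:3,3];P[z==0]=np.nan
    return P
def fit(P,m):
    q=P[m][:,:2].astype(np.float32)
    if len(q)<8: return None
    (c,s,a)=cv2.minAreaRect(q)
    if s[0]<s[1]: s=s[::-1];a+=90
    a=(a+90)%180-90
    return np.round(c,1).tolist(),np.round(s,1).tolist(),round(a,1),len(q),np.round(np.median(P[m],0),1).tolist()
def part(p,P,xy,zlo,zhi,r):
    m=(np.hypot(P[...,0]-xy[0],P[...,1]-xy[1])<r)&(P[...,2]>zlo)&(P[...,2]<zhi)
    return fit(P,m)
def dark(p,P,xy,r):
    m=(np.hypot(P[...,0]-xy[0],P[...,1]-xy[1])<r)&(p['img'].max(-1)<60)
    m&=(P[...,2]>2)&(P[...,2]<14)
    n,l,s,_=cv2.connectedComponentsWithStats(m.astype(np.uint8))
    return fit(P,l==1+s[1:,4].argmax()) if n>1 else None
def card(p,P,xy,r):
    i=p['img'].astype(int);m=(np.hypot(P[...,0]-xy[0],P[...,1]-xy[1])<r)&(i[...,0]-i[...,2]>40)&(P[...,2]>3)&(P[...,2]<14)
    n,l,s,_=cv2.connectedComponentsWithStats(m.astype(np.uint8))
    return fit(P,l==1+s[1:,4].argmax()) if n>1 else None
PARTS=dict(long=((643,-289),22,45,80),short=((451,288),22,45,50),round=((631,106),12,48,45),square=((446,108),22,48,40),jar=((536,196),45,90,45),tin=((530,-201),40,75,45))
CARDS=dict(long=(438,-104),short=(634,-120),round=(646,282),square=(455,-285))
E
python3 - <<'E'
from h import *
ims=[]
for n in('top','scene'):
    p=shot(n);P=cloud(p)
    for k,(xy,a,b,r) in PARTS.items(): print(n,k,part(p,P,xy,a,b,r))
    for k,xy in CARDS.items(): print(n,'card',k,dark(p,P,xy,85),card(p,P,xy,95))
    u,v=((250,215) if n=='top' else (400,230))
    ims.append(cv2.resize(p['img'][v-65:v+65,u-90:u+90],None,fx=2.2,fy=2.2))
cv2.imwrite('pics/c1.png',np.hstack(ims)[:,:,::-1])
E
```

```text
top long ([642.5, -287.0], [130.5, 32.5], 3.7, 1023, [640.5, -285.8, 32.6])
top short ([446.5, 284.4], [75.3, 31.0], -1.7, 580, [445.3, 283.5, 31.8])
top round ([633.2, 105.1], [53.3, 52.5], -64.6, 557, [629.9, 104.6, 35.8])
top square ([447.2, 104.7], [44.3, 44.1], 51.1, 487, [446.5, 103.7, 36.4])
top jar ([536.1, 195.4], [45.6, 45.1], -42.2, 496, [535.3, 194.0, 69.8])
top tin ([532.4, -200.5], [50.4, 49.9], 0.3, 592, [531.3, -199.7, 55.2])
top card long None ([437.8, -105.4], [151.0, 76.7], -15.5, 1569, [436.9, -106.8, 8.5])
top card short ([637.8, -121.1], [79.5, 34.2], 4.5, 414, [649.8, -122.7, 9.0]) ([638.5, -121.4], [151.1, 76.8], 3.8, 1921, [636.1, -121.1, 8.6])
top card round None ([642.0, 284.4], [151.1, 77.5], 8.9, 1875, [637.9, 283.2, 8.1])
top card square ([450.9, -281.8], [49.0, 48.0], -81.5, 309, [459.3, -290.9, 9.2]) ([450.9, -281.6], [150.8, 76.9], 7.9, 2179, [449.6, -281.0, 8.6])
scene long ([640.5, -285.5], [131.1, 30.2], 2.9, 1858, [648.3, -285.9, 32.1])
scene short ([444.9, 285.7], [76.2, 31.6], -1.9, 449, [449.2, 282.7, 31.8])
scene round ([634.0, 105.8], [52.5, 
[... 157 characters left out ...]
 -2.5, 561, [541.5, 191.0, 69.2])
scene tin ([533.0, -200.3], [51.9, 51.7], -44.4, 839, [537.8, -201.2, 54.9])
scene card long ([436.4, -103.3], [133.8, 33.7], -15.5, 972, [441.0, -104.3, 8.8]) ([435.7, -103.0], [154.7, 76.4], -15.6, 1576, [445.4, -108.3, 8.4])
scene card short ([637.1, -119.8], [79.8, 33.9], 4.3, 895, [638.9, -119.7, 8.7]) ([636.3, -118.5], [151.2, 78.9], 4.1, 3091, [648.1, -122.5, 8.2])
scene card round ([640.6, 285.4], [55.8, 54.4], -5.3, 501, [641.0, 286.0, 8.6]) ([639.9, 287.9], [151.4, 84.0], 8.8, 1994, [655.8, 282.1, 8.2])
scene card square ([449.6, -280.2], [47.9, 47.7], 9.0, 613, [450.7, -280.7, 8.7]) ([449.4, -279.9], [153.5, 76.6], 8.3, 2651, [467.9, -280.8, 8.3])
```

View pics/c1.png

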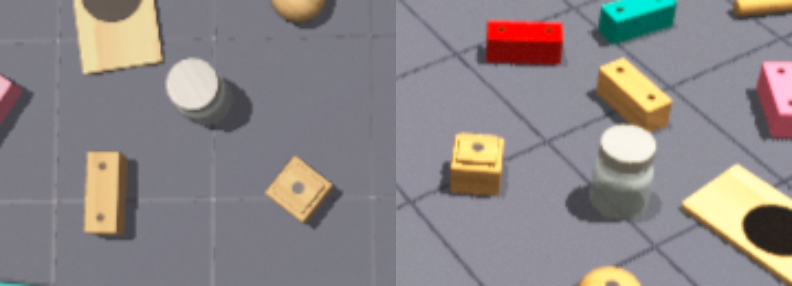

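Both views agree to 1–2 mm, and the crop shows that the light wood short rail is the right one (centre crop pixel about (105,192)). The jar stands clear of it. I start with the long rail.

```bash
cat > g.py <<'E'
import sys,numpy as np
from bench import read_state
from scipy.spatial.transform import Rotation as R
s=read_state();Q=R.from_quat(s['ee_rot']).as_matrix();yaw=np.degrees(np.arctan2(Q[1,1],Q[0,1]))
print('at',s['position'].round(1),'yaw',yaw.round(1),'w',round(s['gripper_width'],1),'F',round(s['grasp_force'],1),'t',s['clock'])
for a in sys.argv[1:]:
    x,y,z,t=map(float,a.split(','))
    d=Q.T@(np.array([x,y,z])-s['position'])/1000
    print(a,d.round(4).tolist(),'roll',round(-((t-yaw+180)%360-180),1))
E
python3 g.py 641.5,-286.3,300,93.5 641.5,-286.3,177,93.5
```

```text
at [ 158.2 -604.6  404.7] yaw 104.7 w 85.0 F 0.0 t 1.2
641.5,-286.3,300,93.5 [-0.5482, 0.1857, 0.1047] roll 11.2
641.5,-286.3,177,93.5 [-0.5482, 0.1857, 0.2277] roll 11.2
```

>>> carry_out:
  slide:
    - [-0.548,0.186,0.105]
    - [-0.548,0.186,0.105]
    - [-0.548,0.186,0.105]
    - [-0.548,0.186,0.105]
    - [-0.548,0.186,0.105]
    - [-0.548,0.186,0.105]
    - [-0.548,0.186,0.105]
    - [-0.548,0.186,0.105]
  roll: [11.2,11.2,11.2,11.2,11.2,11.2,11.2,11.2]
  claw: [0.085,0.085,0.085,0.085,0.085,0.085,0.085,0.085]

```text
clock: 2.2
position: [567.7, -334.3, 315.9]
ee_rot: [-0.03, 1.0, -0.0, 0.0]
contact_force: [0.3, -0.5, -0.5]
gripper_width: 84.8
grasp_force: 0.0
```

```bash
python3 g.py 641.5,-286.3,300,93.5 641.5,-286.3,177,93.5
```

```text
at [ 567.7 -334.3  315.9] yaw 93.5 w 84.8 F 0.0 t 2.2
641.5,-286.3,300,93.5 [-0.0766, 0.0435, 0.0159] roll -0.0
641.5,-286.3,177,93.5 [-0.0765, 0.0435, 0.1389] roll -0.0
```

>>> carry_out:
  slide:
    - [0,0,0]
    - [0,0,0]
  roll: [0,0]
  claw: [0.085,0.085]

```text
clock: 2.45
position: [566.2, -335.4, 315.8]
ee_rot: [-0.03, 1.0, 0.0, -0.0]
contact_force: [-1.0, 0.1, -0.6]
gripper_width: 85.3
grasp_force: 0.0
```

```bash
python3 g.py 641.5,-286.3,300,93.5 641.5,-286.3,177,93.5
python3 - <<'E'
from h import *
p=shot('top');P=cloud(p);print(part(p,P,*PARTS['long']))
p=shot('scene');P=cloud(p);print(part(p,P,*PARTS['long']))
E
```

```text
at [ 566.2 -335.4  315.8] yaw 93.5 w 85.3 F 0.0 t 2.45
641.5,-286.3,300,93.5 [-0.0782, 0.0445, 0.0157] roll -0.0
641.5,-286.3,177,93.5 [-0.0783, 0.0444, 0.1387] roll -0.0
None
([640.5, -285.6], [131.1, 30.1], 2.9, 1851, [648.1, -285.8, 32.1])
```

>>> carry_out:
  slide:
    - [-0.078,0.044,0.016]
    - [-0.078,0.044,0.016]
    - [-0.078,0.044,0.076]
    - [-0.078,0.044,0.116]
    - [-0.078,0.044,0.139]
    - [-0.078,0.044,0.139]
    - [-0.078,0.044,0.139]
    - [-0.078,0.044,0.139]
  roll: [0,0,0,0,0,0,0,0]
  claw: [0.085,0.085,0.085,0.085,0.085,0.085,0.0,0.0]

```text
clock: 3.55
position: [641.7, -287.5, 179.2]
ee_rot: [-0.03, 1.0, -0.001, 0.002]
contact_force: [0.2, -0.7, 0.7]
gripper_width: 51.2
grasp_force: 0.0
```

>>> carry_out:
  slide:
    - [0,0,0]
    - [0,0,0]
    - [0,0,0]
    - [0,0,0]
    - [0,0,-0.05]
    - [0,0,-0.11]
    - [0,0,-0.12]
    - [0,0,-0.12]
  roll: [0,0,0,0,0,0,0,0]
  claw: [0,0,0,0,0,0,0,0]

```text
clock: 4.55
position: [641.0, -286.8, 297.2]
ee_rot: [-0.03, 1.0, 0.0, 0.0]
contact_force: [-0.4, -0.7, -1.9]
gripper_width: 29.3
grasp_force: 59.9
```

```bash
python3 g.py 437,-104.3,297,74.5 437,-104.3,186,74.5;python3 - <<'E'
from h import *
p=shot('scene','s1.png');P=cloud(p);print(part(p,P,(641,-286),125,165,80))
E
```

```text
at [ 641.  -286.8  297.2] yaw 93.4 w 29.3 F 59.9 t 4.55
437,-104.3,297,74.5 [0.1927, 0.1944, 0.0002] roll 18.9
437,-104.3,186,74.5 [0.1927, 0.1944, 0.1112] roll 18.9
([660.6, -281.4], [90.5, 57.6], 17.8, 2097, [663.9, -285.0, 150.5])
```

View pics/s1.png

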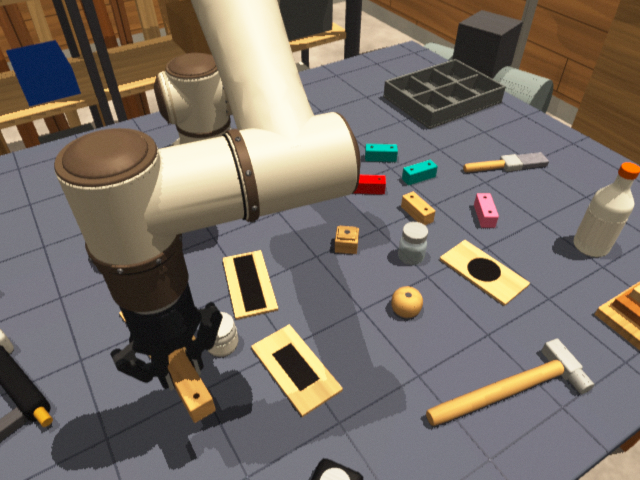

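The long rail is held (pixel about (190,385)). Carrying it to its card.

>>> carry_out:
  slide:
    - [0.193,0.194,0]
    - [0.193,0.194,0]
    - [0.193,0.194,0]
    - [0.193,0.194,0]
    - [0.193,0.194,0]
    - [0.193,0.194,0]
    - [0.193,0.194,0.05]
    - [0.193,0.194,0.08]
  roll: [18.9,18.9,18.9,18.9,18.9,18.9,18.9,18.9]
  claw: [0,0,0,0,0,0,0,0]

```text
clock: 5.6
position: [436.8, -105.5, 214.5]
ee_rot: [0.135, 0.991, -0.0, -0.002]
contact_force: [0.9, -0.5, -0.3]
gripper_width: 29.1
grasp_force: 60.0
```

```bash
python3 g.py 437,-104.3,187,74.5
```

```text
at [ 436.8 -105.5  214.5] yaw 74.5 w 29.1 F 60.0 t 5.6
437,-104.3,187,74.5 [0.0001, 0.0012, 0.0275] roll 0.0
```

>>> carry_out:
  slide:
    - [0,0.001,0.015]
    - [0,0.001,0.025]
    - [0,0.001,0.031]
    - [0,0.001,0.031]
  roll: [0,0,0,0]
  claw: [0,0,0,0]

```text
clock: 6.1
position: [437.6, -104.3, 186.5]
ee_rot: [0.134, 0.991, -0.0, 0.0]
contact_force: [-1.5, -0.6, 1.9]
gripper_width: 29.0
grasp_force: 60.4
```

>>> carry_out:
  slide:
    - [0,0,0.0012]
    - [0,0,0.0012]
    - [0,0,0.0012]
    - [0,0,0.0012]
    - [0,0,-0.03]
    - [0,0,-0.09]
    - [0,0,-0.115]
    - [0,0,-0.115]
  roll: [0,0,0,0,0,0,0,0]
  claw: [0,0.085,0.085,0.085,0.085,0.085,0.085,0.085]

```text
clock: 7.1
position: [437.7, -104.0, 303.1]
ee_rot: [0.134, 0.991, 0.001, 0.003]
contact_force: [-0.2, -0.3, -1.0]
gripper_width: 84.9
grasp_force: 0.0
```

```bash
python3 g.py 445.7,285,300,88.2 445.7,285,177,88.2
```

```text
at [ 437.7 -104.   303.1] yaw 74.6 w 84.9 F 0.0 t 7.1
445.7,285,300,88.2 [0.0958, 0.3771, 0.0033] roll -13.6
445.7,285,177,88.2 [0.0965, 0.3769, 0.1263] roll -13.6
```

>>> carry_out:
  slide:
    - [0.096,0.377,0.002]
    - [0.096,0.377,0.002]
    - [0.096,0.377,0.002]
    - [0.096,0.377,0.002]
    - [0.096,0.377,0.002]
    - [0.096,0.377,0.002]
    - [0.096,0.377,0.002]
    - [0.096,0.377,0.002]
  roll: [-13.6,-13.6,-13.6,-13.6,-13.6,-13.6,-13.6,-13.6]
  claw: [0.085,0.085,0.085,0.085,0.085,0.085,0.085,0.085]

```text
clock: 8.1
position: [444.7, 285.2, 297.4]
ee_rot: [0.016, 1.0, -0.001, -0.001]
contact_force: [0.7, -0.9, 0.0]
gripper_width: 85.0
grasp_force: 0.0
```

```bash
python3 g.py 445.7,285,177,88.2;python3 - <<'E'
from h import *
for n in('top','scene'):
    p=shot(n,n+'2.png');P=cloud(p);print(part(p,P,(437,-104),30,50,85),part(p,P,*PARTS['short']))
E
```

```text
at [444.7 285.2 297.4] yaw 88.2 w 85.0 F 0.0 t 8.1
445.7,285,177,88.2 [-0.0013, 0.0002, 0.1204] roll 0.0
([438.6, -105.9], [130.0, 30.6], -15.5, 1030, [437.6, -104.9, 40.4]) ([437.1, 284.7], [56.5, 30.5], -2.1, 322, [429.1, 283.8, 31.7])
([436.6, -103.8], [134.5, 30.1], -15.6, 957, [446.1, -106.3, 40.2]) ([445.3, 286.7], [76.5, 33.8], -0.1, 451, [449.3, 282.3, 31.8])
```

>>> carry_out:
  slide:
    - [-0.001,0,0.05]
    - [-0.001,0,0.09]
    - [-0.001,0,0.12]
    - [-0.001,0,0.121]
    - [-0.001,0,0.121]
    - [-0.001,0,0.121]
    - [-0.001,0,0.121]
    - [-0.001,0,0.121]
  roll: [0,0,0,0,0,0,0,0]
  claw: [0.085,0.085,0.085,0.085,0.0,0.0,0.0,0.0]

```text
clock: 9.2
position: [446.4, 285.3, 179.5]
ee_rot: [0.016, 1.0, 0.001, 0.001]
contact_force: [-0.4, 0.3, 6.2]
gripper_width: 29.0
grasp_force: 60.7
```

>>> carry_out:
  slide:
    - [0,0,0]
    - [0,0,-0.05]
    - [0,0,-0.11]
    - [0,0,-0.12]
    - [0,0,-0.12]
  roll: [0,0,0,0,0]
  claw: [0,0,0,0,0]

```text
clock: 9.82
position: [445.7, 284.6, 298.4]
ee_rot: [0.016, 1.0, 0.001, 0.0]
contact_force: [-0.2, 1.0, -1.1]
gripper_width: 29.3
grasp_force: 59.9
```

```bash
python3 g.py 637.5,-120.4,297,94.1 637.5,-120.4,187,94.1
```

```text
at [445.7 284.6 298.4] yaw 88.1 w 29.3 F 59.9 t 9.825
637.5,-120.4,297,94.1 [-0.2049, -0.3986, 0.001] roll -6.0
637.5,-120.4,187,94.1 [-0.2048, -0.3987, 0.111] roll -6.0
```

>>> carry_out:
  slide:
    - [-0.205,-0.399,0]
    - [-0.205,-0.399,0]
    - [-0.205,-0.399,0]
    - [-0.205,-0.399,0]
    - [-0.205,-0.399,0]
    - [-0.205,-0.399,0]
    - [-0.205,-0.399,0]
    - [-0.205,-0.399,0]
  roll: [-6,-6,-6,-6,-6,-6,-6,-6]
  claw: [0,0,0,0,0,0,0,0]

```text
clock: 10.82
position: [638.4, -124.0, 294.3]
ee_rot: [-0.034, 0.999, 0.0, -0.003]
contact_force: [0.2, 0.6, -0.6]
gripper_width: 29.3
grasp_force: 59.9
```

```bash
python3 g.py 637.5,-120.4,187,94.1
```

```text
at [ 638.4 -124.   294.3] yaw 93.9 w 29.3 F 59.9 t 10.825
637.5,-120.4,187,94.1 [0.0001, 0.0036, 0.1073] roll -0.2
```

>>> carry_out:
  slide:
    - [0,0,0.04]
    - [0,0,0.08]
    - [0,0,0.09]
    - [0,0,0.09]
    - [0,0,0.09]
  roll: [0,0,0,0,0]
  claw: [0,0,0,0,0]

```text
clock: 11.45
position: [638.8, -120.1, 209.7]
ee_rot: [-0.037, 0.999, -0.0, 0.001]
contact_force: [-0.1, 0.1, -0.7]
gripper_width: 28.9
grasp_force: 59.9
```

```bash
python3 g.py 637.5,-120.4,187,94.1
```

```text
at [ 638.8 -120.1  209.7] yaw 94.2 w 28.9 F 59.9 t 11.45
637.5,-120.4,187,94.1 [0.0014, -0.0002, 0.0227] roll 0.1
```

>>> carry_out:
  slide:
    - [0.001,0,0.012]
    - [0.001,0,0.022]
    - [0.001,0,0.0235]
    - [0.001,0,0.0235]
    - [0.001,0,0.0235]
  roll: [0,0,0,0,0]
  claw: [0,0,0,0,0]

```text
clock: 12.08
position: [637.1, -120.5, 187.2]
ee_rot: [-0.037, 0.999, -0.0, 0.0]
contact_force: [-5.0, 2.4, 12.2]
gripper_width: 28.8
grasp_force: 62.5
```

In contact with the card; release and rise.

>>> carry_out:
  slide:
    - [0,0,0]
    - [0,0,0]
    - [0,0,0]
    - [0,0,0]
    - [0,0,-0.03]
    - [0,0,-0.09]
    - [0,0,-0.112]
    - [0,0,-0.112]
  roll: [0,0,0,0,0,0,0,0]
  claw: [0.085,0.085,0.085,0.085,0.085,0.085,0.085,0.085]

```text
clock: 13.08
position: [637.6, -120.6, 298.9]
ee_rot: [-0.036, 0.999, -0.0, 0.003]
contact_force: [-0.0, -0.9, -0.9]
gripper_width: 85.5
grasp_force: 0.0
```

```bash
python3 g.py 633.5,105.4,300,94.1 633.5,105.4,176,94.1
```

```text
at [ 637.6 -120.6  298.9] yaw 94.2 w 85.5 F 0.0 t 13.075
633.5,105.4,300,94.1 [-0.0124, 0.2257, -0.0011] roll 0.1
633.5,105.4,176,94.1 [-0.0117, 0.2257, 0.1229] roll 0.1
```

>>> carry_out:
  slide:
    - [-0.0125,0.226,0]
    - [-0.0125,0.226,0]
    - [-0.0125,0.226,0]
    - [-0.0125,0.226,0]
    - [-0.0125,0.226,0]
    - [-0.0125,0.226,0]
    - [-0.0125,0.226,0.05]
    - [-0.0125,0.226,0.07]
  roll: [0,0,0,0,0,0,0,0]
  claw: [0.085,0.085,0.085,0.085,0.085,0.085,0.085,0.085]

```text
clock: 14.08
position: [632.1, 103.6, 223.2]
ee_rot: [-0.035, 0.999, -0.001, -0.003]
contact_force: [-0.7, 0.9, 0.2]
gripper_width: 84.9
grasp_force: 0.0
```

```bash
python3 g.py 633.5,105.4,176,94.1;python3 - <<'E'
from h import *
for n in('top','scene'):
    p=shot(n);P=cloud(p);print(part(p,P,(637,-120),30,50,60))
E
```

```text
at [632.1 103.6 223.2] yaw 94.0 w 84.9 F 0.0 t 14.075
633.5,105.4,176,94.1 [-0.0018, 0.0018, 0.0472] roll -0.1
([637.0, -122.4], [76.0, 30.5], 4.0, 573, [634.9, -121.6, 40.4])
([635.0, -120.7], [77.1, 30.5], 3.9, 913, [639.2, -122.1, 40.0])
```

>>> carry_out:
  slide:
    - [-0.001,0.001,0.03]
    - [-0.001,0.001,0.049]
    - [-0.001,0.001,0.049]
    - [-0.001,0.001,0.049]
    - [-0.001,0.001,0.049]
    - [-0.001,0.001,0.049]
    - [-0.001,0.001,0.049]
    - [-0.001,0.001,0.049]
  roll: [0,0,0,0,0,0,0,0]
  claw: [0.085,0.085,0.085,0.0,0.0,0.0,0.0,0.0]

```text
clock: 15.18
position: [634.8, 107.1, 179.3]
ee_rot: [-0.037, 0.999, 0.0, 0.002]
contact_force: [-0.7, 0.3, 6.0]
gripper_width: 51.7
grasp_force: 63.0
```

>>> carry_out:
  slide:
    - [0,0,0]
    - [0,0,-0.05]
    - [0,0,-0.11]
    - [0,0,-0.12]
    - [0,0,-0.12]
  roll: [0,0,0,0,0]
  claw: [0,0,0,0,0]

```text
clock: 15.8
position: [633.8, 106.7, 298.1]
ee_rot: [-0.036, 0.999, 0.001, 0.0]
contact_force: [-1.2, 0.3, -0.9]
gripper_width: 51.8
grasp_force: 62.9
```

```bash
python3 g.py 641,285,297,94.1 641,285,187,94.1;python3 - <<'E'
from h import *
shot('scene','s3.png')
E
```

```text
at [633.8 106.7 298.1] yaw 94.1 w 51.8 F 62.9 t 15.8
641,285,297,94.1 [-0.02, 0.1773, 0.0013] roll 0.0
641,285,187,94.1 [-0.0199, 0.1772, 0.1113] roll 0.0
```

View pics/s3.png

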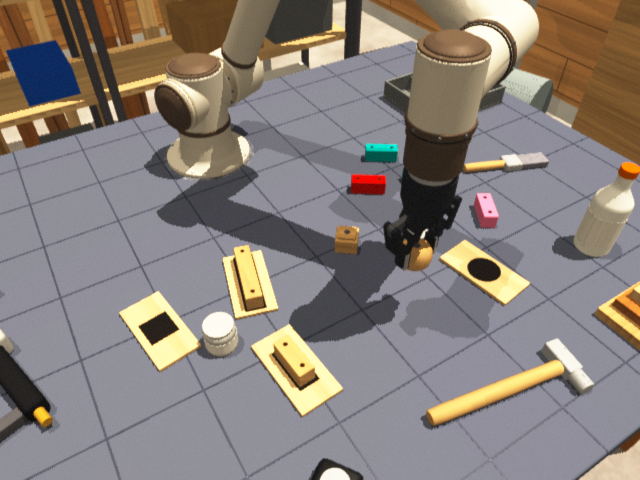

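The round foot is held at (420,255), and both rails sit on their silhouettes. Carrying the foot to the round card at (484,270).

>>> carry_out:
  slide:
    - [-0.02,0.177,0]
    - [-0.02,0.177,0]
    - [-0.02,0.177,0]
    - [-0.02,0.177,0]
    - [-0.02,0.177,0.03]
    - [-0.02,0.177,0.08]
    - [-0.02,0.177,0.09]
    - [-0.02,0.177,0.09]
  roll: [0,0,0,0,0,0,0,0]
  claw: [0,0,0,0,0,0,0,0]

```text
clock: 16.85
position: [641.4, 284.1, 206.6]
ee_rot: [-0.036, 0.999, -0.001, -0.001]
contact_force: [-0.1, 0.5, -0.3]
gripper_width: 51.5
grasp_force: 62.9
```

```bash
python3 g.py 641,285,187,94.1;python3 - <<'E'
from h import *
for n in('top','scene'):
    p=shot(n,'r_%s.png'%n);P=cloud(p);i=p['img'].astype(int)
    m=(np.hypot(P[...,0]-641,P[...,1]-285)<45)&(P[...,2]>45)&(P[...,2]<75)&(i[...,0]-i[...,2]>40);print(fit(P,m))
E
```

```text
at [641.4 284.1 206.6] yaw 94.1 w 51.5 F 62.9 t 16.85
641,285,187,94.1 [0.0003, 0.0009, 0.0196] roll 0.0
([629.0, 274.0], [63.9, 31.2], -88.0, 320, [626.6, 278.7, 62.4])
([642.5, 279.2], [57.7, 44.8], 47.5, 327, [655.8, 279.9, 62.7])
```

>>> carry_out:
  slide:
    - [0,0,0.012]
    - [0,0,0.019]
    - [0,0,0.021]
    - [0,0,0.021]
    - [0,0,0.021]
  roll: [0,0,0,0,0]
  claw: [0,0,0,0,0]

```text
clock: 17.58
position: [641.2, 284.8, 187.3]
ee_rot: [-0.036, 0.999, -0.0, -0.0]
contact_force: [-2.6, -1.5, 5.6]
gripper_width: 51.7
grasp_force: 63.5
```

>>> carry_out:
  slide:
    - [0,0,0.0005]
    - [0,0,0.0005]
    - [0,0,0.0005]
    - [0,0,0.0005]
    - [0,0,-0.03]
    - [0,0,-0.09]
    - [0,0,-0.112]
    - [0,0,-0.112]
  roll: [0,0,0,0,0,0,0,0]
  claw: [0,0.085,0.085,0.085,0.085,0.085,0.085,0.085]

```text
clock: 18.58
position: [641.7, 285.0, 301.1]
ee_rot: [-0.036, 0.999, 0.001, 0.002]
contact_force: [0.4, 1.2, -0.4]
gripper_width: 84.6
grasp_force: 0.0
```

```bash
python3 g.py 447.3,105,300,141.1 447.3,105,177,141.1
```

```text
at [641.7 285.  301.1] yaw 94.2 w 84.6 F 0.0 t 18.575
447.3,105,300,141.1 [0.2069, -0.1654, -0.0003] roll -46.9
447.3,105,177,141.1 [0.2075, -0.1658, 0.1227] roll -46.9
```

>>> carry_out:
  slide:
    - [0.207,-0.1655,0]
    - [0.207,-0.1655,0]
    - [0.207,-0.1655,0]
    - [0.207,-0.1655,0]
    - [0.207,-0.1655,0]
    - [0.207,-0.1655,0]
    - [0.207,-0.1655,0]
    - [0.207,-0.1655,0.05]
  roll: [-46.9,-46.9,-46.9,-46.9,-46.9,-46.9,-46.9,-46.9]
  claw: [0.085,0.085,0.085,0.085,0.085,0.085,0.085,0.085]

```text
clock: 19.58
position: [449.4, 106.6, 250.5]
ee_rot: [-0.431, 0.902, 0.0, 0.005]
contact_force: [1.0, 0.8, -0.6]
gripper_width: 84.8
grasp_force: 0.0
```

```bash
python3 g.py 447.3,105,177,141.1;python3 - <<'E'
from h import *
for n in('top','scene'):
    p=shot(n);P=cloud(p);print(part(p,P,(641,285),20,58,45),part(p,P,*PARTS['jar']))
E
```

```text
at [449.4 106.6 250.5] yaw 141.1 w 84.8 F 0.0 t 19.575
447.3,105,177,141.1 [0.0033, 0.0009, 0.0735] roll -0.0
([639.6, 281.4], [52.3, 51.1], -1.6, 571, [635.8, 278.5, 43.6]) None
([641.2, 282.3], [52.8, 50.0], 48.9, 674, [645.8, 274.5, 42.0]) ([535.9, 196.9], [47.1, 46.1], -87.1, 564, [541.5, 191.5, 69.1])
```

>>> carry_out:
  slide:
    - [0.001,0,0.0]
    - [0.001,0,0.05]
    - [0.001,0,0.072]
    - [0.001,0,0.072]
    - [0.001,0,0.072]
  roll: [0,0,0,0,0]
  claw: [0.085,0.085,0.085,0.085,0.085]

```text
clock: 20.3
position: [447.2, 104.6, 178.1]
ee_rot: [-0.431, 0.902, 0.0, 0.002]
contact_force: [-0.4, -0.5, 0.2]
gripper_width: 84.7
grasp_force: 0.0
```

```bash
python3 g.py 447.3,105,177,141.1
```

```text
at [447.2 104.6 178.1] yaw 141.1 w 84.7 F 0.0 t 20.3
447.3,105,177,141.1 [-0.0004, 0.0002, 0.0011] roll -0.0
```

>>> carry_out:
  slide:
    - [0,0,0.0]
    - [0,0,0]
    - [0,0,0]
    - [0,0,0]
    - [0,0,0]
    - [0,0,-0.05]
    - [0,0,-0.11]
    - [0,0,-0.12]
  roll: [0,0,0,0,0,0,0,0]
  claw: [0,0,0,0,0,0,0,0]

```text
clock: 21.3
position: [447.0, 104.4, 300.7]
ee_rot: [-0.431, 0.902, 0.0, 0.005]
contact_force: [0.3, 0.1, -0.8]
gripper_width: 43.1
grasp_force: 61.2
```

```bash
python3 g.py 450.3,-281,298,98.3
```

```text
at [447.  104.4 300.7] yaw 141.1 w 43.1 F 61.2 t 21.3
450.3,-281,298,98.3 [0.2978, -0.2446, 0.0009] roll 42.8
```

>>> carry_out:
  slide:
    - [0.298,-0.2446,0]
    - [0.298,-0.2446,0]
    - [0.298,-0.2446,0]
    - [0.298,-0.2446,0]
    - [0.298,-0.2446,0]
    - [0.298,-0.2446,0]
    - [0.298,-0.2446,0]
    - [0.298,-0.2446,0]
  roll: [42.8,42.8,42.8,42.8,42.8,42.8,42.8,42.8]
  claw: [0,0,0,0,0,0,0,0]

```text
clock: 22.3
position: [448.5, -282.0, 295.5]
ee_rot: [-0.071, 0.997, 0.001, -0.001]
contact_force: [0.2, 1.1, -0.3]
gripper_width: 43.0
grasp_force: 61.4
```

>>> carry_out:
  slide:
    - [0,0,0.04]
    - [0,0,0.08]
    - [0,0,0.09]
    - [0,0,0.09]
    - [0,0,0.09]
  roll: [0,0,0,0,0]
  claw: [0,0,0,0,0]

```text
clock: 22.92
position: [449.9, -281.3, 208.1]
ee_rot: [-0.073, 0.997, -0.001, 0.001]
contact_force: [0.1, 0.0, -0.1]
gripper_width: 43.1
grasp_force: 61.4
```

```bash
python3 g.py 450.3,-281,187,98.3;python3 - <<'E'
from h import *
for n in('top','scene'):
    p=shot(n,'q_%s.png'%n);P=cloud(p);print(part(p,P,(641,285),20,58,45),part(p,P,(637,-120),30,50,60),part(p,P,(437,-104),30,50,85))
    for k in('round','short','long'): print(card(p,P,CARDS[k],95))
    u,v=((212,143) if n=='top' else (483,268))
    cv2.imwrite('pics/rc_%s.png'%n,cv2.resize(p['img'][v-45:v+45,u-60:u+60],None,fx=5,fy=5,interpolation=2)[:,:,::-1])
E
```

```text
at [ 449.9 -281.3  208.1] yaw 98.3 w 43.1 F 61.4 t 22.925
450.3,-281,187,98.3 [-0.0003, 0.0003, 0.0211] roll 0.0
([639.4, 281.9], [52.1, 51.7], 86.9, 572, [635.8, 278.5, 43.6]) ([637.0, -122.2], [74.9, 30.0], 3.6, 407, [646.7, -118.1, 40.4]) ([438.5, -105.9], [129.4, 30.7], -15.5, 1022, [437.7, -105.0, 40.4])
([642.2, 284.6], [151.7, 76.8], 8.2, 1791, [629.0, 282.5, 8.1])
([639.0, -121.2], [150.7, 76.3], 4.1, 1156, [671.9, -100.3, 8.6])
([437.6, -105.3], [150.0, 76.5], -15.4, 1417, [433.0, -97.7, 8.5])
([640.7, 281.2], [52.8, 50.3], 29.3, 668, [645.7, 274.3, 42.3]) ([635.4, -120.4], [76.6, 31.2], 4.1, 909, [639.2, -121.9, 40.0]) ([437.1, -103.9], [133.6, 30.2], -15.6, 957, [445.6, -106.4, 40.2])
([639.9, 285.8], [151.3, 80.6], 8.7, 1795, [667.5, 277.9, 8.2])
([636.5, -119.3], [151.8, 77.1], 4.2, 2748, [661.9, -127.4, 8.3])
([435.3, -103.0], [154.1, 76.0], -15.4, 1527, [451.2, -111.3, 8.3])
```

View pics/rc_top.png

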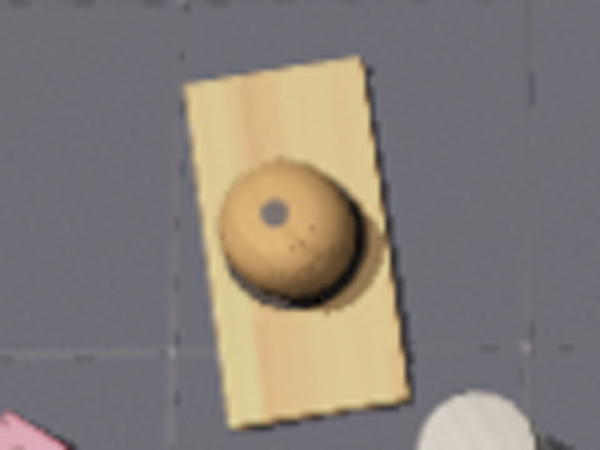

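View pics/rc_scene.png

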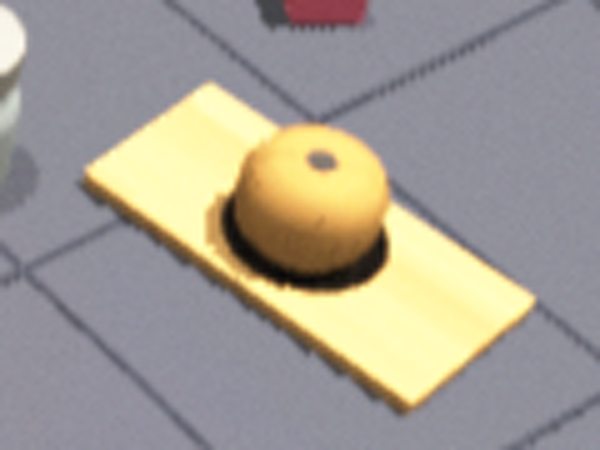

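Both crops show the round foot standing flat on its silhouette, with its top dimple at (274,212) and (322,160). Lowering the square foot while I check the centring.

>>> carry_out:
  slide:
    - [0,0,0.012]
    - [0,0,0.019]
    - [0,0,0.0215]
    - [0,0,0.0215]
    - [0,0,0.0215]
  roll: [0,0,0,0,0]
  claw: [0,0,0,0,0]

```text
clock: 23.65
position: [448.7, -281.5, 185.6]
ee_rot: [-0.072, 0.997, 0.0, -0.001]
contact_force: [-3.2, 1.6, 7.0]
gripper_width: 43.1
grasp_force: 62.3
```

Run:
```python
from h import *
for n,uv in(('top',(206.8,140.4)),('scene',(487.4,255))):
    p=shot(n);print(n,w(p,uv,46).round(1))
    print([(w(p,r['at'],27).round(1),r['conf']) for r in place_of(p,'round_foot_center')])
```

```text
top [640.1 282.6  46. ]
[(array([631.6, 281.3,  27. ]), 0.86)]
scene [639.6 285.2  46. ]
[(array([640.3, 282.8,  27. ]), 0.96)]
```

>>> carry_out:
  slide:
    - [0,0,0]
    - [0,0,0]
    - [0,0,0]
    - [0,0,0]
    - [0,0,-0.03]
    - [0,0,-0.09]
    - [0,0,-0.15]
    - [0,0,-0.2]
  roll: [0,0,0,0,0,0,0,0]
  claw: [0.085,0.085,0.085,0.085,0.085,0.085,0.085,0.085]

```text
clock: 24.85
position: [448.9, -281.5, 387.7]
ee_rot: [-0.072, 0.997, -0.0, 0.001]
contact_force: [0.0, -1.0, -0.7]
gripper_width: 85.2
grasp_force: 0.0
```

>>> carry_out:
  slide:
    - [0.05,-0.1,0]
    - [0.1,-0.2,0]
    - [0.1,-0.2,0]
    - [0.1,-0.2,0]
    - [0.1,-0.2,0]
  roll: [0,0,0,0,0]
  claw: [0.085,0.085,0.085,0.085,0.085]

```text
clock: 25.48
position: [377.6, -495.9, 384.0]
ee_rot: [-0.07, 0.998, 0.0, -0.0]
contact_force: [0.1, -0.8, 0.0]
gripper_width: 85.3
grasp_force: 0.0
```

```bash
python3 g.py;python3 - <<'E'
from h import *
for n in('top','scene'):
    p=shot(n,'f_%s.png'%n);P=cloud(p)
    print(n,'sq',part(p,P,(450,-281),30,58,45),card(p,P,CARDS['square'],95))
    for k in('jar','tin'): print(k,part(p,P,*PARTS[k]))
E
```

```text
at [ 377.6 -495.9  384. ] yaw 98.0 w 85.3 F 0.0 t 25.475
top sq ([451.6, -282.8], [44.8, 44.0], -81.2, 530, [450.6, -279.9, 45.0]) ([451.0, -281.7], [150.8, 77.1], 8.6, 2052, [444.3, -278.7, 8.7])
jar ([536.6, 195.7], [46.2, 45.5], 48.2, 502, [535.2, 193.9, 69.9])
tin ([532.4, -200.3], [50.4, 50.0], -88.1, 593, [531.3, -199.3, 55.3])
scene sq ([450.1, -281.0], [47.8, 44.2], 7.4, 673, [457.8, -281.7, 44.3]) ([449.3, -279.4], [153.3, 77.2], 8.3, 2353, [478.3, -281.0, 8.4])
jar ([535.6, 196.9], [46.9, 46.0], -51.0, 561, [541.4, 191.3, 69.0])
tin ([532.5, -200.6], [52.1, 51.8], -77.1, 841, [537.9, -201.3, 54.9])
```

View pics/f_top.png

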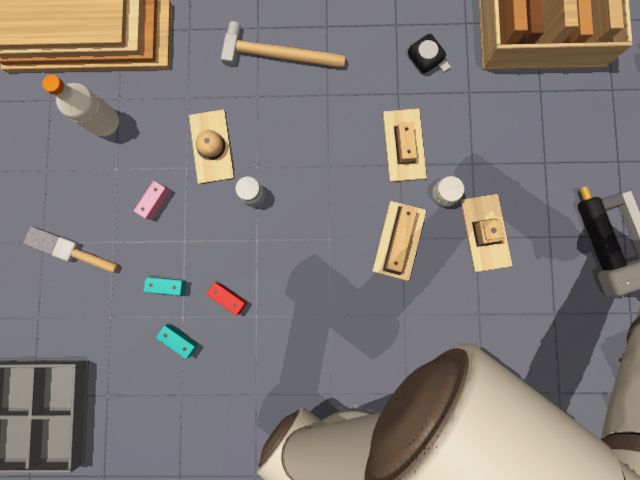

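View pics/f_scene.png

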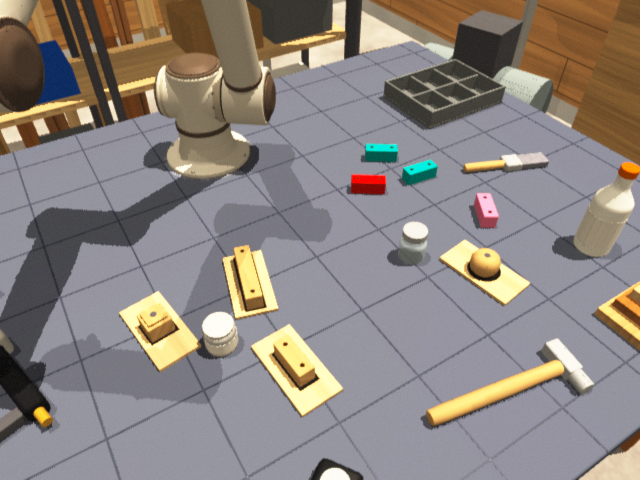

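All four parts lie flat on their silhouettes: long rail (248,277), short rail (295,362), round foot (485,265) and square foot (156,322). They are within about 2 mm of centre. The jar, tin and look-alikes haven't moved.

```bash
python3 -c "
from bench import job_done;print(job_done())"
```

```text
the job is handed in; nothing more can be done
None
```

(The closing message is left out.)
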